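# Load the tartlet mould past the press's sprung flap

### The job

Load the tartlet press: press the thumb bar down with one fingertip to hold the spring-closed flap open and, keeping it open, push the mould along the deck with the other fingertip, under the flap and fully home against the press housing. Then let the flap spring shut behind the mould's body (its handle stays sticking out) and take the hand clear. Only push the mould, never lift it off the deck, and leave the cutter, jar and bowl where they are.

Things in the scene. Friction and masses are not known exactly. Their poses are not given: they have to be found in the camera images.
- press: White bench tartlet press, fixed. Origin on the table under the feed channel's centre line; x = feed direction (the mould is pushed to +x), y = towards the thumb bar, z up. Deck top at z = 30 mm, from x = -140 mm; guides 10 mm high beside the channel, inner faces at y = +-27.5 mm, x = -120 to 100 mm. The flap covers x = 100 to 164 mm, 64 mm high when shut.
- stop (a point): Point on the flat front face of the press housing, which stops the mould: press x = 166, y = 0, z = 41 mm. The white housing behind it (press x = 166 to 320, y = +-85 mm) carries a round steel drum and a black ball, up to 170 mm high.
- slot_mouth (a point): Point on the deck's centre line under the front of the flap's lip (press x = 100, y = 0, z = 30 mm). The lip, 4 mm thick, hangs across the channel at y = -28 to +5 mm; shut, its lower edge is 14 mm above the deck: the mould's 22 mm high body cannot pass, its 9 mm high handle can. With the flap at 0.45 rad or more the body passes clear.
- flap (a joint): Angle of the white steel flap, 0 = shut, grows as it opens, to 0.95 rad. Hinge axis along press x at y = 35, z = 54 mm. A spring shuts it whenever it is let go. Pressing the thumb bar down opens it: about 6 N to start, 10 N at 0.6 rad.
- thumb_bar (a point): Top-face middle of the thumb bar, the flap's tail: a wooden strip 24 mm wide, 6 mm thick, along the channel; press x = -120 to 90 mm is free for a finger. Shut: this point at press x = -10, y = 75.6, z = 68 mm, strip rising outwards by 0.27 rad. Pressed by a finger whose underside is 42 mm above the table, the flap is at 0.6 to 0.7 rad. A finger can slide along it.
- mould: Loose cast-aluminium mould, about 0.2 kg, on the deck between the guides. Origin under its body's centre; +x towards the housing. Body 56 (x) by 50 by 22 mm high with a round 38 mm cup; behind it (-x) a flat handle 26 mm wide, top 9 mm high, ends in an upright push plate 30 mm wide, 24 mm high, rear face at x = -88 mm. Home, the origin is at press x = 138 mm.
- handle_end (a point): Centre of the rear face of the push plate on the mould's handle (mould x = -88 mm, 12 mm above the deck): the place to push, towards +x of the press. On the centre line of the channel; the thumb bar's middle is 76 mm to its side.
- cutter: Bystander: steel ring cutter, 60 mm wide, 35 mm high, standing on the table on the side away from the thumb bar. Origin under its centre. Leave alone.
- jar: Bystander: glass jar, 56 mm wide, 75 mm high. Origin under its centre. Leave alone.
- bowl: Bystander: steel bowl, 100 mm wide, 45 mm high, on the table on the thumb bar's side. Origin under its centre. Leave alone.
Not all that is in view belongs to the job. Of the things that look like the mould, the smallest one is meant.

How it is judged:
By the outcome, as a careful person would: the job done as asked, in the order asked, and still so for the second after the job is handed in, with the robot touching nothing.
It also fails if it takes over 48 s, if anything falls off the work surface, if the arm or the gripper's body presses on something with over 40 N, if the wrist force passes 120 N, or if a joint passes its speed limit or range.

### The arm

A 7-joint arm with a two-finger parallel gripper is mounted at the origin on the work surface. World frame = base frame: x ahead of the robot, y to its left, z up, the work surface at z = 0. Lengths are in mm, angles in degrees, forces in N, time in s.
With the tool pointing down it reaches from about 425 to 825 mm from the base axis. Payload 3.6 kg.
Tool frame: the origin (TCP) lies midway between the tips of the shut fingers; the grasp point (between the pads) lies 19 mm behind it; z points along the fingers, x is the direction in which the jaws open and shut, and the axes are right-handed (so a half turn about z gives the same grasp; the last joint's range is limited). The gripper opens to 93 mm and grips with 3 to 60 N. Pads are 15 mm wide; open, the fingers measure 128 mm over their backs; the gripper's body (75 mm by 188 mm) begins 65 mm behind the grasp point.
Start: joints at [70.331, 35.231, -0.722, 81.555, 0.464, 63.22, -2.315], TCP at [202.504, -617.62, 218.64] pointing down, gripper open.
Joint ranges: [-178.69, 178.69], [-17.37, 117.87], [-77.05, 75.6], [15.02, 138.74], [-78.02, 258.01], [0.78, 113.62], [-162.83, 162.83]. Speed limits (degrees/s): [159.86, 159.86, 180, 180, 180, 180, 180].

### API

Orientations are given as a 3x3 rotation matrix whose columns are the frame's x, y, z axes.
In Python, from bench import ctrl, eyes, job_done gives the robot as it stands.
- The arm moves only by the shell command python3 -m jog 'ROWS' [OPENING]. ROWS is JSON, one flat list of numbers, 6 for each row, row after row: the shift along the tool's x, y, z in mm, then the turn, a rotation vector about the tool's x, y, z in rad. A call has 1 to 20 rows; each row is the pose to reach, as a shift and turn from the pose commanded when the call began, along the tool's axes at that moment; what a row does not reach only later rows make up. A row lasts 1/10 s, in which the tool goes at most 50 mm and 8.59 degrees, less where a joint would pass 70% of its speed; a pose out of reach is approached as far as the arm can. A call with a gripper value outside its range is refused whole. OPENING is the gripper's target within -1 to 1 (fully open at 1, half-way at 0, shut at -1), set as the call begins (- or left out, the last holds). The fingers move at their own pace and stop on an object; the grip force is fixed at half the most. Time passes only in rows, so rows that repeat a pose let the fingers close. It gives the time, the measured TCP pose, the force and the opening at its end, in the units of the state.
- ctrl.read_state(): the state, without advancing time (a new reading comes with each control period).
- eyes.capture(name): name is "side" or "top" or "wrist"; returns the picture (400x640x3 uint8, blue, green, red); there is no depth.
- eyes.camera_model(name): a dict with "fx", "fy", "cx", "cy" (pixels), "R" (3x3) and "t" (3): a world point X has camera coordinates R X + t; the wrist camera has in their place "tool_from_camera" (4x4, takes a point from camera to tool coordinates, whose origin is the TCP and whose axes are the tool frame's). Camera axes: x right, y down, z forward; pixel columns grow to the right and rows downward; lengths in mm; the calibration is good to about 2 mm. A picture is of the moment at which its call begins: read the wrist's pose just before it. camera_model takes no time and is no camera call.
- job_done(): hands the job in, once; it reports no verdict.
Trained networks look in the newest picture that a camera, given by its name, has taken for a name from the list of things; names that differ only in an ending like _2 or _b are one class to them, and where a whole thing is asked for, a point or a joint stands for the part that bears it (a point fixed in the world has none). Each returns a list of dicts, best first, with "p" (0 to 1); they miss things now and then, are a little off and sometimes report something else, mostly with a low value. They report only what shows in the picture. A call takes as long as a camera call. They do not tell look-alikes from the thing itself.
- eyes.look_for(camera, thing): "point" ([row, column] in pixels, amid what is visible of it).
- eyes.landmark_of(camera, thing): "point" ([row, column] in pixels: a listed point, or the origin of a listed thing).
The state is a dict: "time_s": time; "joints": joint angles; "qvel": joint speeds; "effort": joint torques, N m; "ee_pos": TCP position; "tool_rot": TCP orientation; "force": force on the tool from outside, world axes, zero at the start; "ft_torque": the same for the moment, N m; "gripper_width": finger opening in mm.
Only numpy, scipy, OpenCV 4.12 (cv2) and the standard library are available. Lean on these libraries where they do the work, as an engineer would, in place of code of your own. Each camera call takes 0.05 s, during which the arm holds its last target.

## Working session

There is one attempt and no reset: what is moved stays moved. The work goes in short steps, Python scripts to look and compute and a shell command to move; the robot and the scene stay as the last step left them, time stands still between calls to the robot, and variables do not carry over. Pictures are saved under pics/ and viewed, and the job is handed in when it is done.

```bash
ls; mkdir -p pics; python3 - <<'E'
from bench import ctrl, eyes
import cv2, numpy as np
s=ctrl.read_state(); print(s["time_s"],s["ee_pos"],s["tool_rot"],s["force"],s["gripper_width"])
for n in ["side","top","wrist"]:
    im=eyes.capture(n); cv2.imwrite(f"pics/{n}0.png",im)
    m=eyes.camera_model(n); print(n,{k:np.round(v,3).tolist() for k,v in m.items()})
E
```

```text
pics
0.0 [ 202.24307956 -616.88974077  217.51993747] [[ 3.11593908e-01 -9.50214982e-01 -8.50818790e-04]
 [-9.50211936e-01 -3.11595064e-01  2.40700696e-03]
 [-2.55228501e-03  5.84494648e-05 -9.99996741e-01]] [-0.30386587 -0.43056853  0.02851855] 92.95876985817245
side {'fx': 438.943, 'fy': 438.943, 'cx': 321.043, 'cy': 201.959, 'R': [[0.952, -0.307, -0.004], [-0.163, -0.495, -0.854], [0.26, 0.813, -0.521]], 't': [-534.525, 206.216, 804.517]}
top {'fx': 406.924, 'fy': 406.924, 'cx': 315.688, 'cy': 201.424, 'R': [[0.029, -0.999, -0.034], [-0.995, -0.026, -0.094], [0.093, 0.036, -0.995]], 't': [98.06, 587.782, 896.936]}
wrist {'fx': 286.925, 'fy': 286.925, 'cx': 317.107, 'cy': 197.736, 'tool_from_camera': [[1.0, 0.0, 0.001, 0.298], [-0.0, 0.969, 0.248, -68.281], [-0.001, -0.248, 0.969, -166.288], [0.0, 0.0, 0.0, 1.0]]}
```

View pics/side0.png

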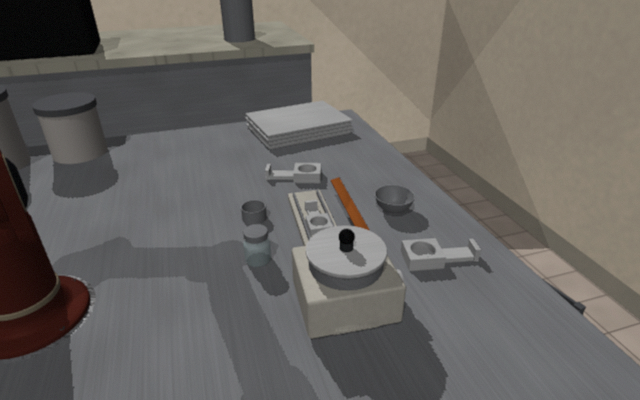

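View pics/top0.png

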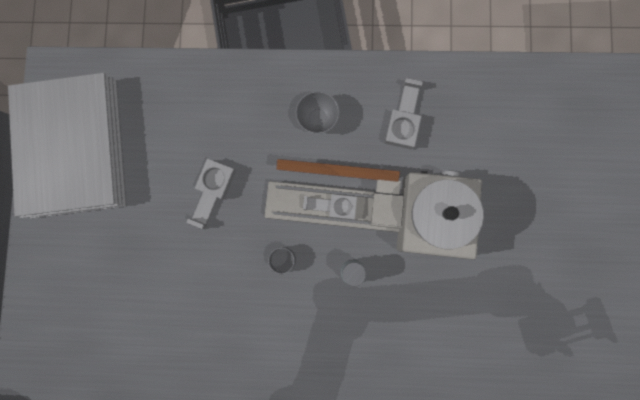

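View pics/wrist0.png

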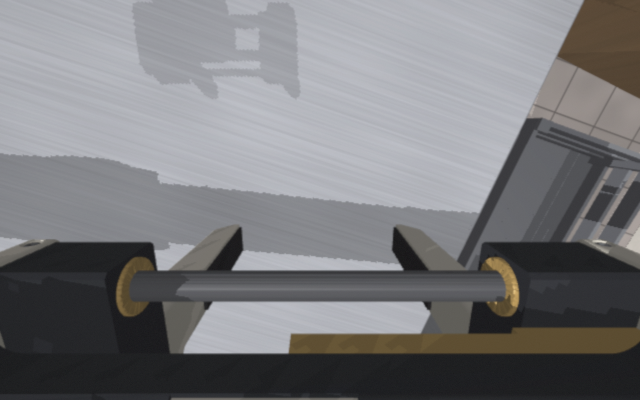

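```bash
python3 - <<'E'
from bench import ctrl, eyes
for c in ["side","top"]:
  for t in ["mould","handle_end","thumb_bar","stop","slot_mouth","press","cutter","jar","bowl"]:
    r=eyes.landmark_of(c,t)
    print(c,t,[([round(float(x)) for x in d["point"]],round(float(d["p"]),2)) for d in r[:4]])
E
```

```text
side mould [([230, 317], 0.85), ([258, 420], 0.85), ([176, 303], 0.62), ([205, 310], 0.47)]
side handle_end [([251, 475], 0.75), ([174, 267], 0.62), ([205, 312], 0.59), ([199, 348], 0.19)]
side thumb_bar [([198, 344], 0.58)]
side stop [([213, 393], 0.2)]
side slot_mouth [([244, 325], 0.59)]
side press [([231, 315], 0.74), ([222, 259], 0.43)]
side cutter [([220, 256], 0.89)]
side jar [([259, 259], 0.59)]
side bowl [([213, 392], 0.65)]
top mould [([205, 339], 0.85), ([130, 400], 0.8), ([177, 213], 0.59), ([169, 325], 0.15)]
top handle_end [([226, 200], 0.83), ([81, 414], 0.75), ([201, 304], 0.71)]
top thumb_bar [([171, 325], 0.69)]
top stop [([212, 402], 0.9)]
top slot_mouth [([210, 370], 0.66)]
top press [([207, 327], 0.67)]
top cutter [([262, 286], 0.66), ([203, 303], 0.28)]
top jar [([272, 350], 0.87)]
top bowl [([116, 316], 0.64)]
```

```bash
python3 - <<'E'
import cv2
a=cv2.imread("pics/top0.png")
cv2.imwrite("pics/topc.png",cv2.resize(a[140:270,255:455],None,fx=4,fy=4,interpolation=cv2.INTER_CUBIC))
b=cv2.imread("pics/side0.png")
cv2.imwrite("pics/sidec.png",cv2.resize(b[150:300,240:440],None,fx=4,fy=4,interpolation=cv2.INTER_CUBIC))
E
```

```text
(no output)
```

View pics/topc.png

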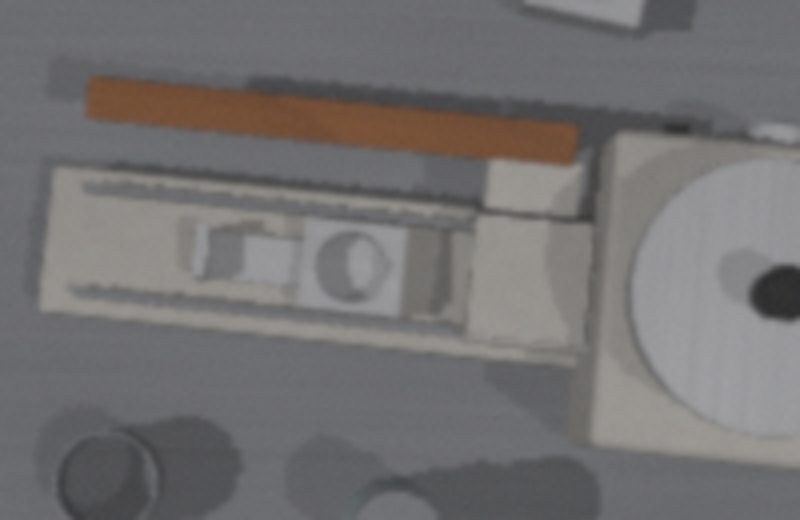

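View pics/sidec.png

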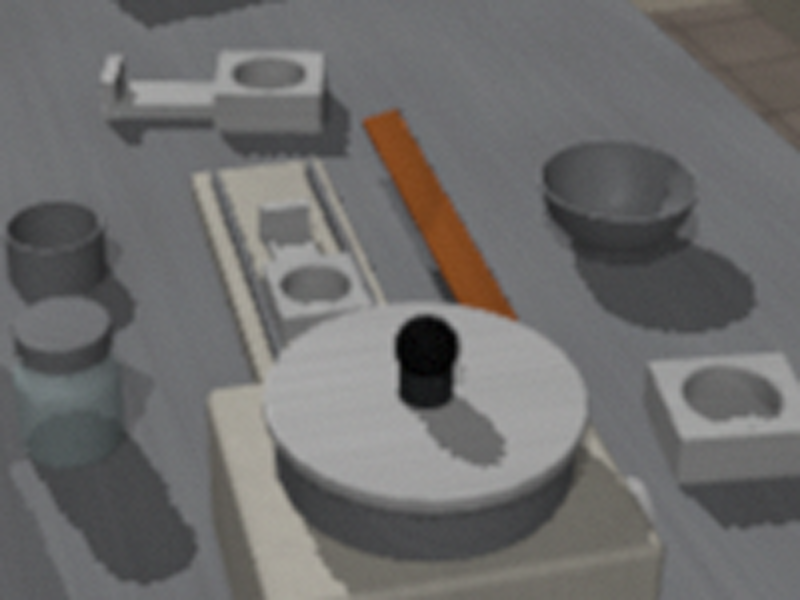

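```bash
cat > h.py <<'E'
import numpy as np
from bench import eyes
from scipy.optimize import least_squares
def proj(c,X):
    m=eyes.camera_model(c); p=np.array(m["R"])@X+np.array(m["t"])
    return np.array([m["fx"]*p[0]/p[2]+m["cx"],m["fy"]*p[1]/p[2]+m["cy"]])
def T(q,X):
    c,s=np.cos(q[2]),np.sin(q[2]); X=np.asarray(X,float)
    return np.array([q[0]+c*X[0]-s*X[1],q[1]+s*X[0]+c*X[1],X[2]])
def back(c,u,v,z):
    m=eyes.camera_model(c);R=np.array(m["R"]);t=np.array(m["t"])
    d=R.T@np.array([(u-m["cx"])/m["fx"],(v-m["cy"])/m["fy"],1]);o=-R.T@t
    return o+d*(z-o[2])/d[2]
E
python3 - <<'E'
from h import *
obs=[("top",(-140,0,30),(266.6,199.75)),("top",(-10,75.6,68),(325,171)),("top",(100,0,30),(370,210)),("top",(166,0,41),(402,212)),
("top",(0,0,0),(327,207)),
("side",(-10,75.6,68),(344,198)),("side",(100,0,30),(325,244)),("side",(0,0,0),(315,231)),
("side",(-140,0,30),(240+257/4,150+168/4))]
f=lambda q:np.concatenate([proj(c,T(q,X))-np.array(p) for c,X,p in obs])
r=least_squares(f,[600,0,-1.5],loss="soft_l1",x_scale=[100,100,.1]); print(r.x,np.degrees(r.x[2])); print(np.round(f(r.x).reshape(-1,2),1))
q=r.x
# mould body top corners centre, push plate top
for c,X in [("top",(.0,0,52)),]: pass
cor=[(255+x/4,140+y/4) for x,y in [(303,219),(407,226),(403,316),(297,305)]]
P=[back("top",u,v,52) for u,v in cor]
c,s=np.cos(q[2]),np.sin(q[2])
for p in P:
    d=p-[q[0],q[1],0]; print("body corner press",c*d[0]+s*d[1],-s*d[0]+c*d[1])
for u,v in [(255+196/4,140+226/4),(255+193/4,140+275/4)]:
    p=back("top",u,v,54); d=p-[q[0],q[1],0]; print("plate press",c*d[0]+s*d[1],-s*d[0]+c*d[1])
for n,(x,y) in dict(bar0=(90,97),bar1=(577,144)).items():
    p=back("top",255+x/4,140+y/4,68); d=p-[q[0],q[1],0]; print(n,c*d[0]+s*d[1],-s*d[0]+c*d[1])
for n,(v,u) in dict(A=(177,213),B=(130,400),M=(205,339),jar=(272,350),bowl=(116,316),cut=(262,286)).items(): print(n,back("top",u,v,0))
E
```

```text
[575.27754531  89.03738575  -1.64053619] -93.9957999619509
[[-1.   0.3]
 [ 0.2 -1.2]
 [ 0.7  0.1]
 [-1.2  0.6]
 [-0.3 -0.1]
 [ 1.4  2. ]
 [ 0.5  2. ]
 [-0.1  0.2]
 [-2.  -0.9]]
body corner press 7.130584601545424 23.776215303829257
body corner press 64.78551969717851 25.352199084796247
body corner press 67.04317715114458 -24.51200701500177
body corner press 8.377808623605842 -24.1127223342142
plate press -51.54691662457695 14.039264487105461
plate press -50.44227876472137 -13.243222884466169
bar0 -116.05949131724063 78.25980339238538
bar1 151.7555786586286 77.04212036332751
A [639.69475897 361.5265529    0.        ]
B [762.75784683 -79.82272843   0.        ]
M [580.59986544  60.33282704   0.        ]
jar [426.38055144  31.37540886   0.        ]
bowl [793.05969778 120.38285453   0.        ]
cut [444.63721407 180.0237492    0.        ]
```

```bash
cat >> h.py <<'E'
Q=[575.28,89.04,-1.6405]
def delta(s,Xp,q=Q):
    R=np.array(s["tool_rot"]); d=R.T@(T(q,Xp)-np.array(s["ee_pos"]))
    c,sn=np.cos(q[2]),np.sin(q[2])
    Rt=np.array([[-sn,c,0],[c,sn,0],[0,0,-1]]).T
    from scipy.spatial.transform import Rotation as Ro
    return np.round(d,1),np.round(Ro.from_matrix(R.T@Rt).as_rotvec(),4)
E
python3 - <<'E'
from h import *
from bench import ctrl
s=ctrl.read_state(); print(s["time_s"]); print(T(Q,(-75,38,215)),delta(s,(-75,38,215)))
E
```

```text
1.05
[618.41126717 161.21128094 215.        ] (array([-610.5, -637.9,    3.7]), array([-1.0000e-04,  1.0000e-04, -1.1843e+00]))
```

```bash
python3 -m jog '[-610,-638,3,0,0,-1.184, -610,-638,3,0,0,-1.184, -610,-638,3,0,0,-1.184, -610,-638,3,0,0,-1.184, -610,-638,3,0,0,-1.184, -610,-638,3,0,0,-1.184, -610,-638,3,0,0,-1.184, -610,-638,3,0,0,-1.184, -610,-638,3,0,0,-1.184, -610,-638,3,0,0,-1.184, -610,-638,3,0,0,-1.184, -610,-638,3,0,0,-1.184, -610,-638,3,0,0,-1.184, -610,-638,3,0,0,-1.184, -610,-638,3,0,0,-1.184, -610,-638,3,0,0,-1.184, -610,-638,3,0,0,-1.184, -610,-638,3,0,0,-1.184, -610,-638,3,0,0,-1.184, -610,-638,3,0,0,-1.184]' 0.26
python3 - <<'E'
from h import *
from bench import ctrl
s=ctrl.read_state(); print(s["time_s"],s["ee_pos"],s["qvel"],s["gripper_width"],delta(s,(-75,38,215)))
E
```

```text
time_s: 3.05
ee_pos: [618.5, 161.1, 215.2]
tool_rot: [[0.998, -0.069, -0.001], [-0.069, -0.998, -0.001], [-0.001, 0.001, -1.0]]
force: [-0.2, 0.5, -0.2]
gripper_width: 58.5
3.05 [618.49912924 161.06904755 215.24044962] [ 2.22397638 -1.08112695  1.76530281  1.35642087  0.29258432  0.10597715
 -0.02348356] 58.536929196669256 (array([-0.1, -0.1,  0.2]), array([0.0008, 0.0006, 0.001 ]))
```

```bash
python3 - <<'E'
from bench import eyes,ctrl
import cv2
for n in ["wrist","top","side"]:
    im=eyes.capture(n); cv2.imwrite(f"pics/{n}1.png",im)
for t in ["handle_end","thumb_bar","slot_mouth","stop","mould","press"]:
    print(t,[([round(float(x)) for x in d["point"]],round(float(d["p"]),2)) for d in eyes.landmark_of("wrist",t)[:3]])
E
```

```text
handle_end [([199, 284], 0.89)]
thumb_bar [([241, 349], 0.67), ([198, 285], 0.41)]
slot_mouth [([302, 286], 0.78)]
stop []
mould [([264, 288], 0.83), ([14, 318], 0.76)]
press [([228, 294], 0.83)]
```

View pics/wrist1.png

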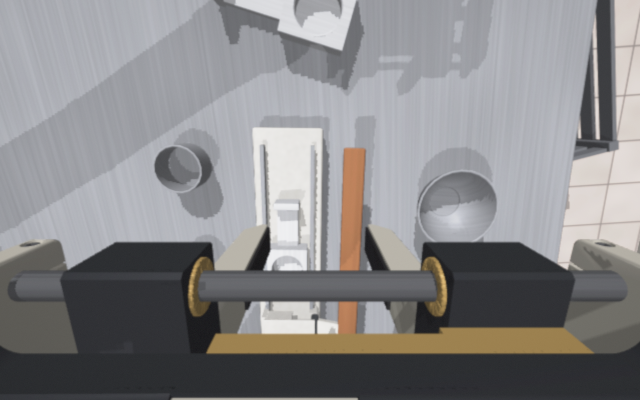

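View pics/side1.png

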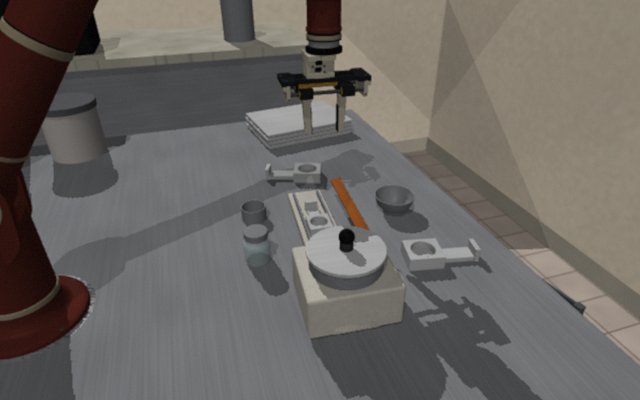

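```bash
cat >> h.py <<'E'
def wback(s,u,v,z,q=Q):
    m=eyes.camera_model("wrist");A=np.array(m["tool_from_camera"])
    R=np.array(s["tool_rot"]);p=np.array(s["ee_pos"])
    d=R@A[:3,:3]@np.array([(u-m["cx"])/m["fx"],(v-m["cy"])/m["fy"],1]);o=p+R@A[:3,3]
    w=o+d*(z-o[2])/d[2]; dd=w-[q[0],q[1],0];c,sn=np.cos(q[2]),np.sin(q[2])
    return np.round([c*dd[0]+sn*dd[1],-sn*dd[0]+c*dd[1],z],1)
E
python3 - <<'E'
from h import *
from bench import ctrl
import cv2
a=cv2.imread("pics/wrist1.png"); cv2.imwrite("pics/w1c.png",cv2.resize(a[110:310,220:400],None,fx=4,fy=3,interpolation=cv2.INTER_CUBIC)[:600])
s=ctrl.read_state()
for n,u,v,z in [("deck",254,128,30),("deck",322,128,30),("bar",345,148,68),("bar",365,148,68),("hend net",284,199,42),("plate top rear",275,201,54),("plate",299,201,54),("slot",286,302,30),("thumb",349,241,68),("press",294,228,0),("mould",288,264,30)]: print(n,wback(s,u,v,z))
E
```

```text
deck [-137.4  -36.6   30. ]
deck [-137.3   44.5   30. ]
bar [-116.8   68.8   68. ]
bar [-116.8   90.5   68. ]
hend net [-53.  -2.  42.]
plate top rear [-53.7 -11.3  54. ]
plate [-53.6  17.1  54. ]
slot [99. -5. 30.]
thumb [-8.6 76.1 68. ]
press [0.4 5.9 0. ]
mould [40.7 -0.7 30. ]
```

View pics/w1c.png

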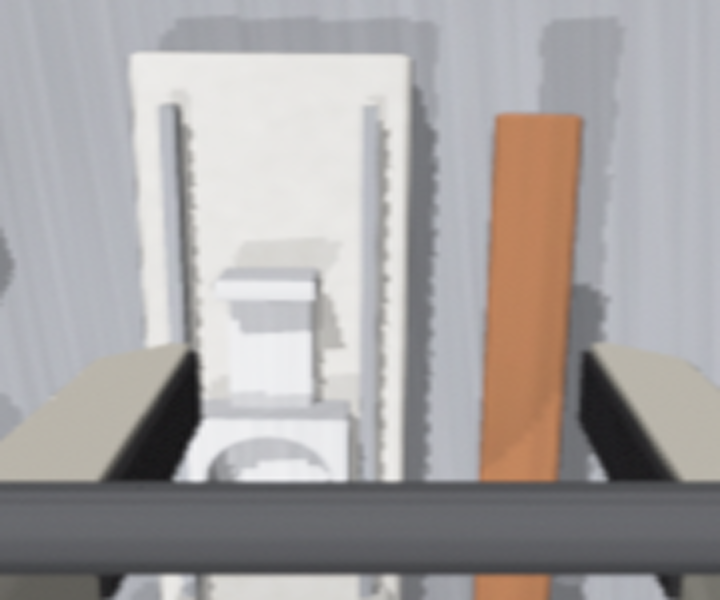

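```bash
python3 - <<'E'
from h import *
from bench import ctrl
s=ctrl.read_state()
def c(n,x,y,z): print(n,wback(s,220+x/4,110+y/3,z))
c("bar0 L",495,115,66);c("bar0 R",581,115,71);c("bar1 L",480,470,66);c("bar1 R",560,470,71)
c("deck L0",130,55,30);c("deck R0",410,55,30);c("deck L1",148,340,30);c("deck R1",404,340,30);c("deckR2",400,470,30)
c("body L",203,418,52);c("body R",350,418,52);c("plate L",218,273,54);c("plate R",317,273,54)
c("gR0",371,105,40);c("gL0",171,105,40);c("gR1",366,340,40);c("gL1",177,340,40)
E
```

```text
bar0 L [-116.3   67.7   66. ]
bar0 R [-116.6   90.3   71. ]
bar1 L [25.6 66.3 66. ]
bar1 R [23.  89.7 71. ]
deck L0 [-137.   -38.4   30. ]
deck R0 [-136.9   45.1   30. ]
deck L1 [-17.2 -39.4  30. ]
deck R1 [-17.2  43.6  30. ]
deckR2 [44.7 42.4 30. ]
body L [  9.2 -19.2  52. ]
body R [ 9.3 26.6 52. ]
plate L [-53.7 -11.9  54. ]
plate R [-53.6  17.4  54. ]
gR0 [-118.    33.5   40. ]
gL0 [-118.1  -25.3   40. ]
gR1 [-20.7  31.5  40. ]
gL1 [-20.8 -28.   40. ]
```

```bash
sed -i 's/^Q=.*/Q=[577.3,88.9,-1.646]/' h.py; python3 - <<'E'
from h import *
from bench import ctrl
s=ctrl.read_state(); print(delta(s,(-75,38,85)))
E
```

```text
(array([  2. ,  -0.9, 130.9]), array([ 0.0001, -0.0003,  0.0042]))
```

```bash
python3 -m jog '[2,-1,44,0,0,0.004, 2,-1,88,0,0,0.004, 2,-1,120,0,0,0.004, 2,-1,131,0,0,0.004, 2,-1,131,0,0,0.004]'
python3 - <<'E'
from h import *
from bench import ctrl
import cv2
s=ctrl.read_state(); print(s["time_s"],delta(s,(-75,38,85)))
a=eyes.capture("wrist");cv2.imwrite("pics/w2.png",a)
b=eyes.capture("side");cv2.imwrite("pics/s2.png",cv2.resize(b[100:300,220:440],None,fx=3.5,fy=3,interpolation=cv2.INTER_CUBIC))
b=eyes.capture("top");cv2.imwrite("pics/t2.png",cv2.resize(b[110:260,230:430],None,fx=4,fy=4,interpolation=cv2.INTER_CUBIC))
E
```

```text
time_s: 4.0
ee_pos: [619.9, 161.2, 83.4]
tool_rot: [[0.997, -0.074, -0.003], [-0.074, -0.997, -0.001], [-0.003, 0.001, -1.0]]
force: [0.5, 0.1, 0.6]
gripper_width: 58.7
4.0 (array([ 0.9,  0.3, -1.6]), array([0.001 , 0.0029, 0.0012]))
```

View pics/w2.png

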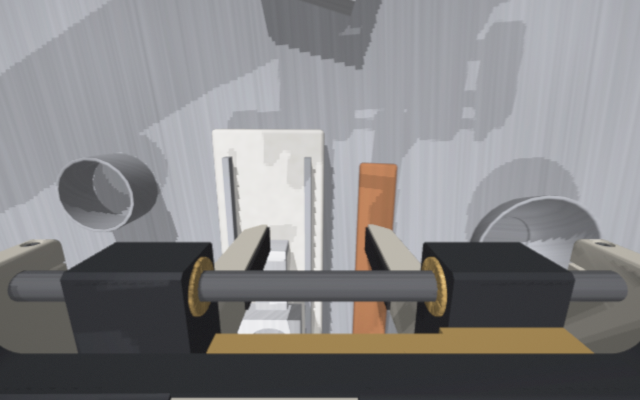

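View pics/s2.png

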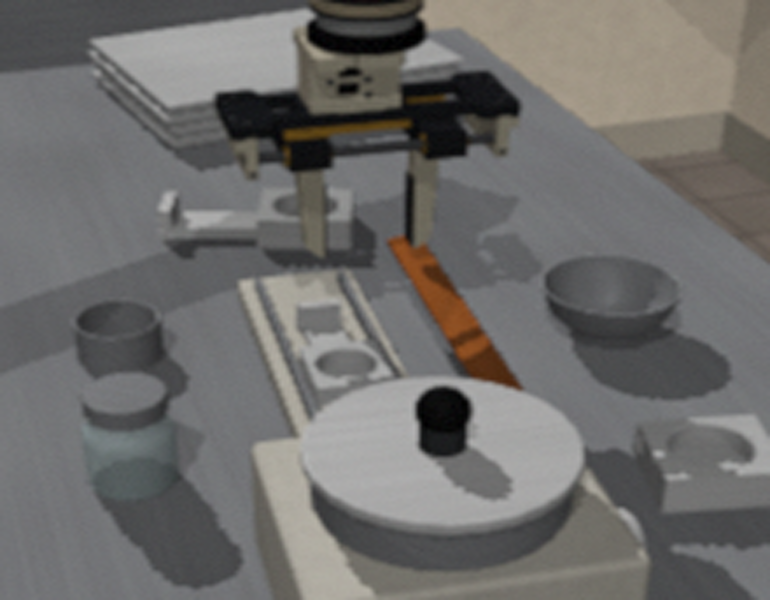

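View pics/t2.png

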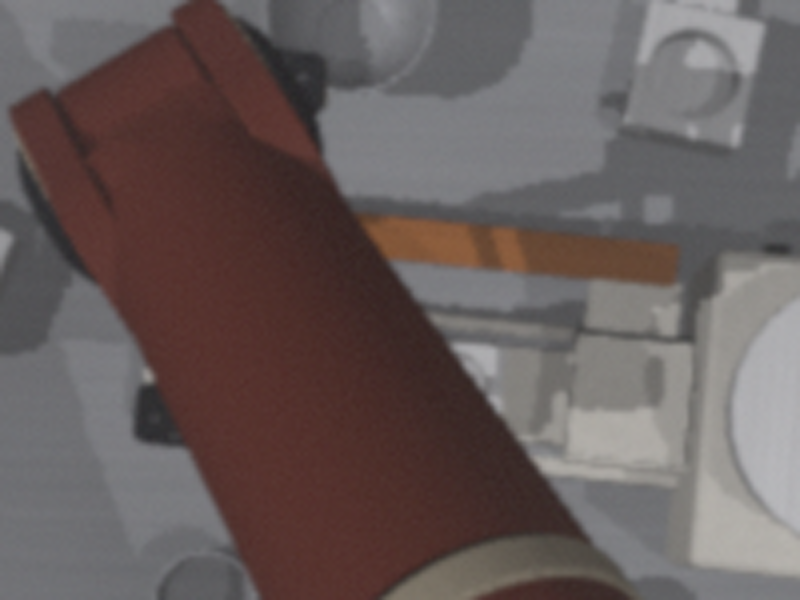

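```bash
python3 - <<'E'
from h import *
from bench import ctrl
s=ctrl.read_state()
for n,u,v,z in [("deckL",214,130,30),("deckR",322,130,30),("gL",228,157,40),("gR",308,157,40),("barL",359,164,65.5),("barR",396,164,71),("plateL",266.5,241,54),("plateR",290,241,54),("gR end",314,330,40),("barL",354,330,65.5),("bodyL",245,320,52),("bodyR",301,320,52)]: print(n,wback(s,u,v,z))
m=eyes.camera_model("wrist");A=np.linalg.inv(np.array(m["tool_from_camera"]))
for x in [(-29.3,-7.5,0),(-29.3,7.5,0),(-38,-7.5,0),(-46.8,-7.5,0),(29.3,-7.5,0)]:
    p=A@np.array([*x,1]); print(x,m["fx"]*p[0]/p[2]+m["cx"],m["fy"]*p[1]/p[2]+m["cy"])
E
python3 -c "
import cv2
a=cv2.imread('pics/w2.png');cv2.imwrite('pics/w2c.png',cv2.resize(a[150:350,200:420],None,fx=3.6,fy=3,interpolation=cv2.INTER_CUBIC))"
```

```text
deckL [-140.3  -38.3   30. ]
deckR [-140.4   43.4   30. ]
gL [-121.1  -26.2   40. ]
gR [-121.1   32.9   40. ]
barL [-119.4   67.1   65.5]
barR [-120.1   89.8   71. ]
plateL [-60.3   2.   54. ]
plateR [-60.3  19.5  54. ]
gR end [28.7 37.2 40. ]
barL [ 8.1 68.  65.5]
bodyL [  9.3 -18.7  52. ]
bodyR [ 9.4 26.7 52. ]
(-29.3, -7.5, 0) 269.2007372544664 225.87978662252038
(-29.3, 7.5, 0) 270.1837979922819 248.47320594104752
(-38, -7.5, 0) 255.02545224144524 225.87526389644123
(-46.8, -7.5, 0) 240.68656104166095 225.87068897063793
(29.3, -7.5, 0) 364.66304065642214 225.91024455326212
```

View pics/w2c.png

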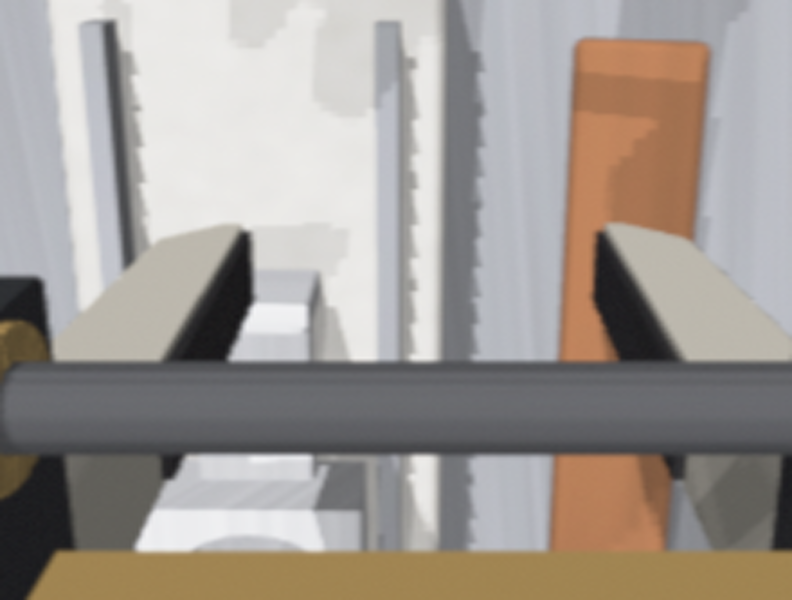

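```bash
python3 - <<'E'
from h import *
from bench import ctrl
s=ctrl.read_state()
for n,x,y,z in [("rear bottom R",322,270,30),("rear top R",310,303,54),("bodyrear R bottom",375,460,30),("bodyrear top R",322,510,52),("body L",150,510,52)]: print(n,wback(s,200+x/3.6,150+y/3,z))
print(delta(s,(-72,40,42)))
E
```

```text
rear bottom R [-51.1  16.7  30. ]
rear top R [-52.2  16.4  54. ]
bodyrear R bottom [ 9.1 28.4 30. ]
bodyrear top R [ 9.4 17.3 52. ]
body L [  9.3 -21.4  52. ]
(array([ 0.4,  4.7, 45. ]), array([-0.0019, -0.004 ,  0.001 ]))
```

```bash
python3 - <<'E'
from h import *
from bench import ctrl
for i in range(4):
    s=ctrl.read_state(); print(s["time_s"],np.round(s["ee_pos"],1),s["force"].round(1) if hasattr(s["force"],"round") else s["force"],delta(s,(-72,40,42))); eyes.capture("wrist")
E
```

```text
4.15 [622.4 162.4  87. ] [-0.4  0.2  0.2] (array([ 0.4,  4.7, 45. ]), array([-0.0019, -0.004 ,  0.001 ]))
4.2 [622.3 162.4  87.1] [-0.4  0.   0.4] (array([ 0.4,  4.8, 45.1]), array([-0.0019, -0.0042,  0.0011]))
4.25 [622.2 162.3  86.9] [ 0.6 -0.  -0.6] (array([ 0.6,  4.6, 44.9]), array([-0.0017, -0.0039,  0.0011]))
4.3 [621.9 162.1  86.7] [ 0.   0.7 -0.9] (array([ 0.9,  4.4, 44.7]), array([-0.0014, -0.0034,  0.0011]))
```

```bash
python3 -m jog '[0.5,2,8,0,0,0, 0.5,2,16,0,0,0, 0.5,2,22,0,0,0, 0.5,2,28,0,0,0, 0.5,2,34,0,0,0, 0.5,2,39,0,0,0, 0.5,2,42,0,0,0, 0.5,2,42,0,0,0, 0.5,2,42,0,0,0, 0.5,2,42,0,0,0, 0.5,2,42,0,0,0]'
python3 - <<'E'
from h import *
from bench import ctrl
import cv2
s=ctrl.read_state(); print(s["time_s"],delta(s,(-73,38,42)))
a=eyes.capture("wrist");cv2.imwrite("pics/w3.png",a)
b=eyes.capture("side");cv2.imwrite("pics/s3.png",cv2.resize(b[130:280,240:400],None,fx=4.5,fy=4,interpolation=cv2.INTER_CUBIC))
s=ctrl.read_state(); print(s["time_s"],delta(s,(-73,38,42)))
E
```

```text
time_s: 5.45
ee_pos: [622.6, 159.0, 44.4]
tool_rot: [[0.997, -0.075, 0.003], [-0.075, -0.997, -0.001], [0.003, 0.0, -1.0]]
force: [-1.8, -2.5, 10.1]
gripper_width: 58.6
5.45 (array([-1.9,  0.3,  2.4]), array([ 0.0005, -0.0033,  0.0003]))
5.55 (array([-1.9,  0.4,  2.4]), array([ 0.0004, -0.0034,  0.0004]))
```

View pics/w3.png

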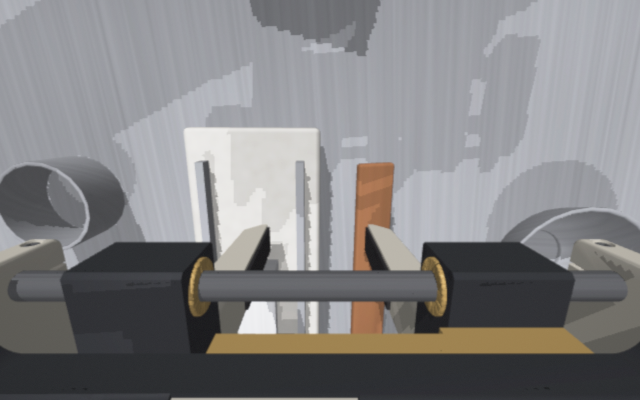

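View pics/s3.png

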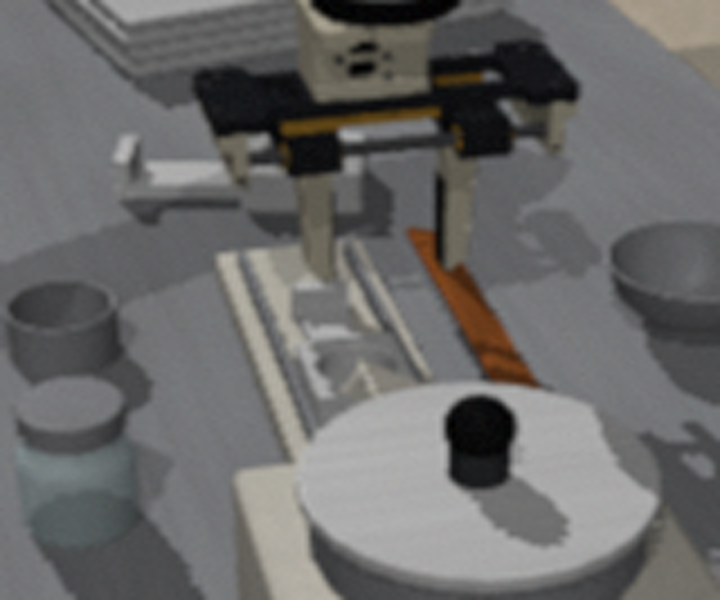

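```bash
python3 - <<'E'
from h import *
from bench import ctrl
import cv2
s=ctrl.read_state()
for n,u,v,z in [("dL",186,129,30),("dR",319,129,30),("gL",203,162,40),("gR",300,162,40),("barL",358,164,46),("barR",394,164,40)]: print(n,wback(s,u,v,z))
print(s["ee_pos"])
a=cv2.imread("pics/w3.png");cv2.imwrite('pics/w3c.png',cv2.resize(a[150:350,200:420],None,fx=3.6,fy=3,interpolation=cv2.INTER_CUBIC))
E
```

```text
dL [-138.4  -40.1   30. ]
dR [-138.5   41.2   30. ]
gL [-119.5  -27.8   40. ]
gR [-119.5   29.8   40. ]
barL [-119.2   63.5   46. ]
barR [-118.4   85.9   40. ]
[622.6192051  159.05868272  44.4047499 ]
```

View pics/w3c.png

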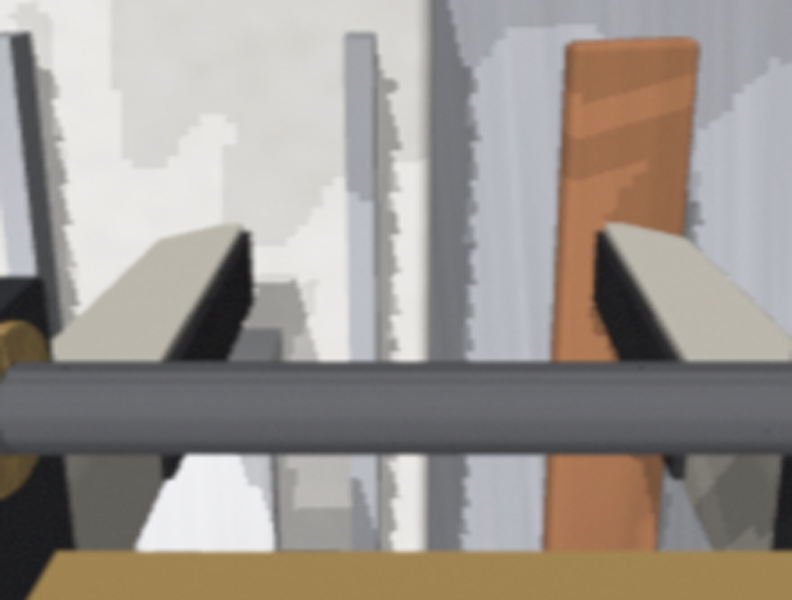

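```bash
python3 -m jog '[-0.5,0,2.5,0,0,0, -1,0,2.5,0,0,0, -1,4,2.5,0,0,0, -1,8,2.5,0,0,0, -1,11,2.5,0,0,0, -1,14,2.5,0,0,0, -1,18,2.5,0,0,0, -1,23,2.5,0,0,0, -1,28,2.5,0,0,0, -1,34,2.5,0,0,0, -1,40,2.5,0,0,0, -1,40,2.5,0,0,0, -1,40,2.5,0,0,0]'
python3 - <<'E'
from h import *
from bench import ctrl
import cv2
s=ctrl.read_state(); print(s["time_s"],delta(s,(42.5,38,42)))
a=eyes.capture("wrist");cv2.imwrite("pics/w4.png",a)
b=eyes.capture("side");cv2.imwrite("pics/s4.png",cv2.resize(b[130:280,240:400],None,fx=4.5,fy=4,interpolation=cv2.INTER_CUBIC))
b=eyes.capture("top");cv2.imwrite("pics/t4.png",cv2.resize(b[110:260,230:430],None,fx=4,fy=4,interpolation=cv2.INTER_CUBIC))
E
```

```text
time_s: 6.85
ee_pos: [622.3, 127.4, 43.8]
tool_rot: [[0.997, -0.07, 0.014], [-0.071, -0.997, 0.012], [0.013, -0.013, -1.0]]
force: [2.2, 7.0, 8.9]
gripper_width: 58.4
6.85 (array([-4.4, 84.3,  0.6]), array([-0.0131, -0.0127,  0.0047]))
```

View pics/s4.png

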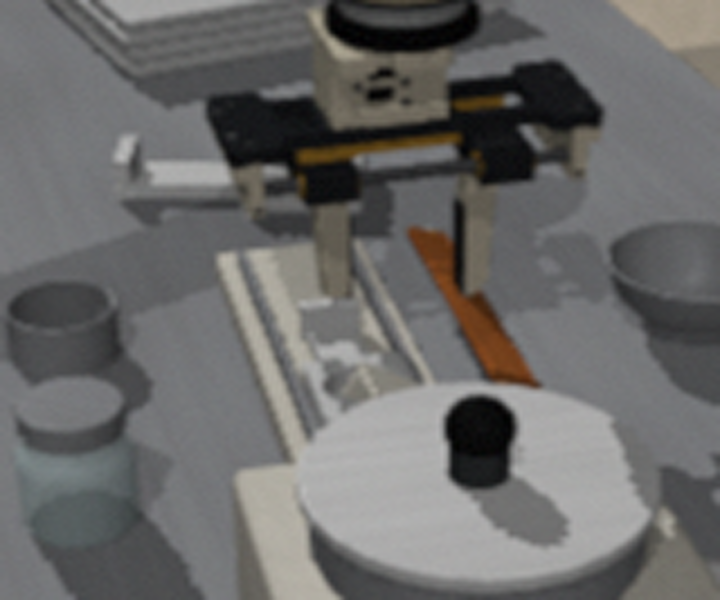

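View pics/t4.png

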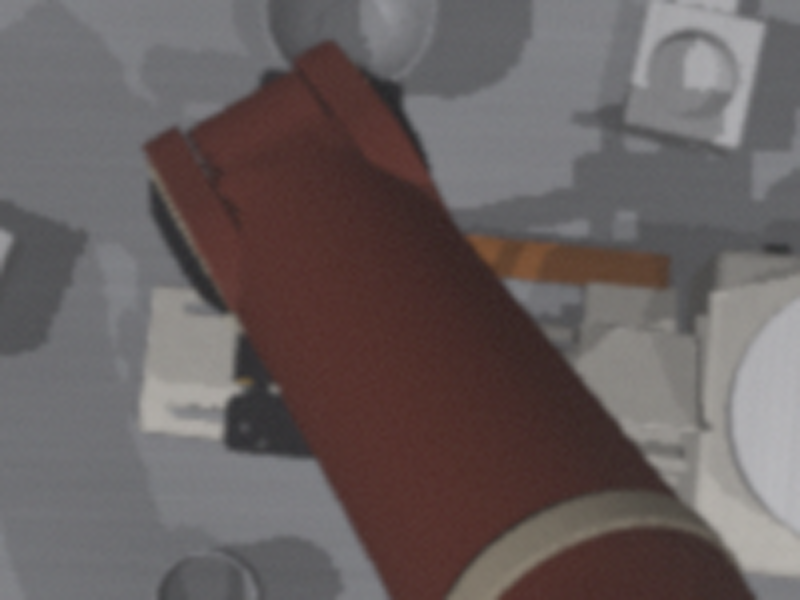

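View pics/w4.png

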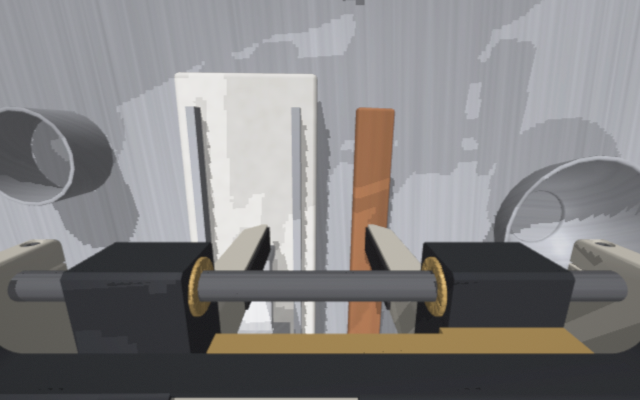

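```bash
python3 -m jog '[-1,3,1,0,0,0, -2,9,1,0,0,0, -3,15,1,0,0,0, -4,21,1,0,0,0, -4,27,1,0,0,0, -4,33,1,0,0,0, -4,39,1,0,0,0, -4,45,1,0,0,0, -4,50,1,0,0,0, -4,55,1,0,0,0, -4,60,1,0,0,0, -4,60,1,0,0,0, -4,60,1,0,0,0]'
python3 - <<'E'
from h import *
from bench import ctrl
import cv2
s=ctrl.read_state(); print(s["time_s"],delta(s,(42.5,38,42)))
a=eyes.capture("wrist");cv2.imwrite("pics/w5.png",a)
b=eyes.capture("side");cv2.imwrite("pics/s5.png",cv2.resize(b[130:280,240:400],None,fx=4.5,fy=4,interpolation=cv2.INTER_CUBIC))
E
```

```text
time_s: 8.3
ee_pos: [615.3, 69.5, 43.4]
tool_rot: [[0.997, -0.069, 0.017], [-0.069, -0.997, 0.014], [0.016, -0.015, -1.0]]
force: [2.9, 8.5, 10.8]
gripper_width: 58.7
8.3 (array([-1.6, 26.1,  1. ]), array([-0.015 , -0.0157,  0.0059]))
```

View pics/s5.png

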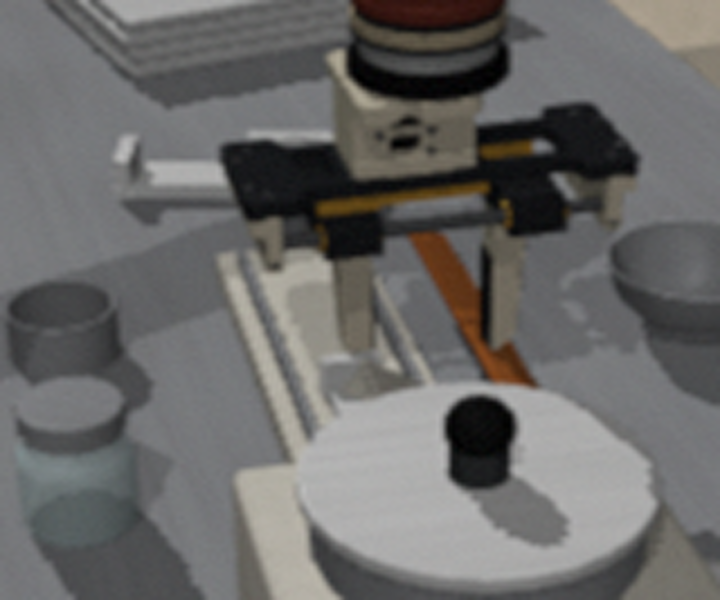

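View pics/w5.png

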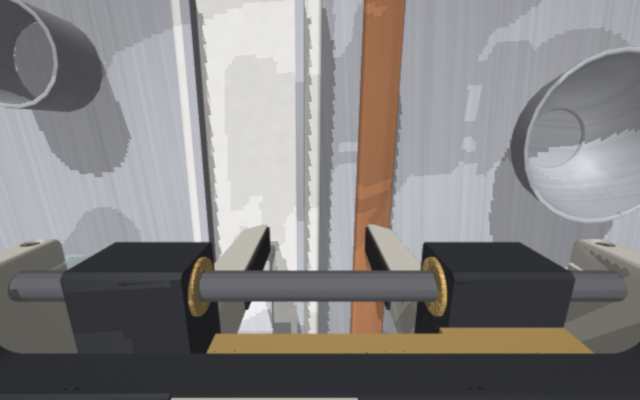

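```bash
python3 -m jog '[-1,4,0,0,0,0, -1,9,0,0,0,0, -1,14,0,0,0,0, -1,18,0,0,0,0, -1,22,0,0,0,0, -1,25,0,0,0,0, -1,25,0,0,0,0]'; python3 -m jog '[0,3,0,0,0,0, 0,5,0,0,0,0, 0,5,0,0,0,0]'
python3 - <<'E'
from h import *
from bench import ctrl
s=ctrl.read_state(); print(s["time_s"],delta(s,(42.5,38,42)))
E
```

```text
time_s: 9.1
ee_pos: [613.0, 45.5, 43.5]
tool_rot: [[0.997, -0.07, 0.018], [-0.07, -0.997, 0.015], [0.017, -0.016, -1.0]]
force: [4.4, 8.4, 10.5]
gripper_width: 58.3
time_s: 9.4
ee_pos: [613.2, 45.4, 43.8]
tool_rot: [[0.997, -0.068, 0.02], [-0.068, -0.997, 0.022], [0.018, -0.023, -1.0]]
force: [4.7, 14.2, 9.5]
gripper_width: 58.7
9.4 (array([-1.1,  1.8,  1.7]), array([-0.0232, -0.0182,  0.0069]))
```

```bash
python3 -m jog '[0,3,0,0,0,0, 0,6,0,0,0,0, 0,6,0,0,0,0]'
python3 - <<'E'
from h import *
from bench import ctrl
import cv2
s=ctrl.read_state(); print(s["time_s"],delta(s,(42.5,38,42)))
a=eyes.capture("wrist");cv2.imwrite("pics/w6.png",a)
b=eyes.capture("side");cv2.imwrite("pics/s6.png",cv2.resize(b[130:280,240:400],None,fx=4.5,fy=4,interpolation=cv2.INTER_CUBIC))
b=eyes.capture("top");cv2.imwrite("pics/t6.png",cv2.resize(b[110:260,270:470],None,fx=4,fy=4,interpolation=cv2.INTER_CUBIC))
E
```

```text
time_s: 9.7
ee_pos: [613.4, 45.3, 44.4]
tool_rot: [[0.998, -0.066, 0.022], [-0.067, -0.997, 0.03], [0.02, -0.031, -0.999]]
force: [3.3, 21.2, 8.6]
gripper_width: 58.6
9.7 (array([-1.3,  1.8,  2.3]), array([-0.0315, -0.02  ,  0.0087]))
```

View pics/s6.png

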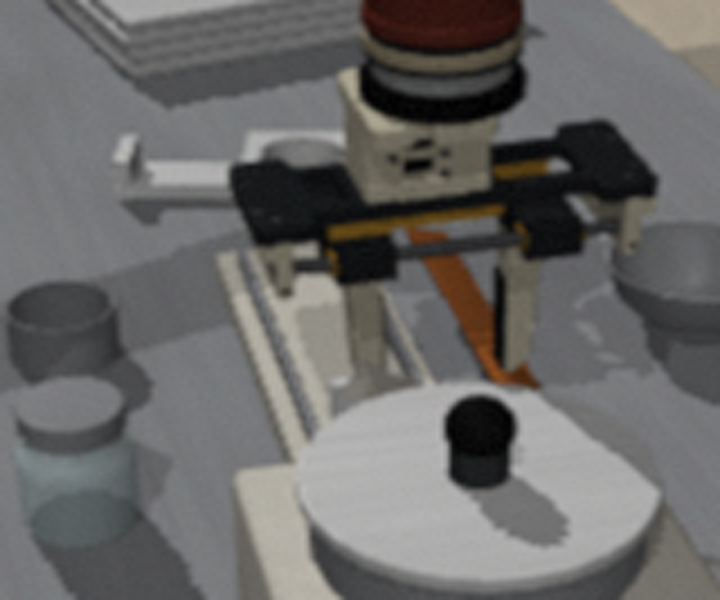

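View pics/t6.png

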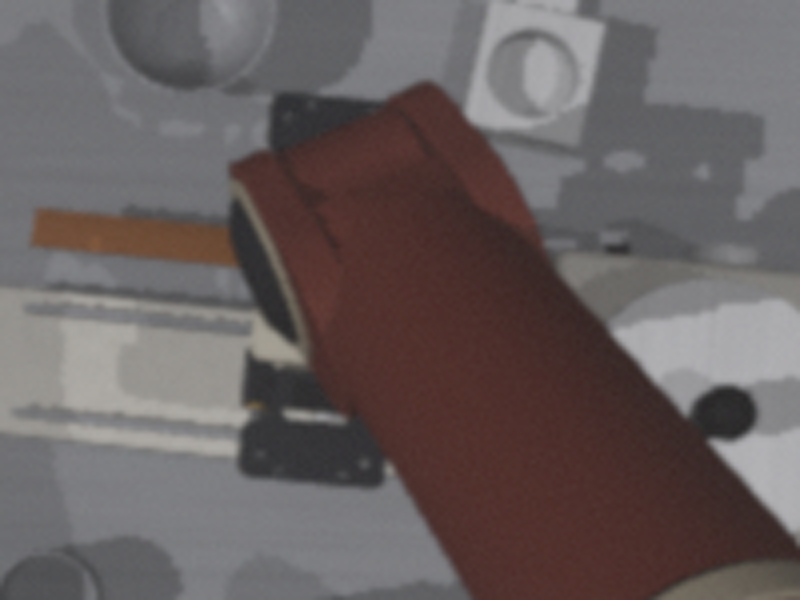

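```bash
python3 -m jog '[0,-6,0,0,0,0, 0,-12,0,0,0,0, 0,-18,0,0,0,0, 0,-24,0,0,0,0, 0,-28,0,0,0,0, 0,-28,0,0,0,0]'
python3 - <<'E'
from h import *
from bench import ctrl
s=ctrl.read_state(); print(s["time_s"],delta(s,(42.5,38,42)))
E
```

```text
time_s: 10.45
ee_pos: [612.5, 47.6, 41.5]
tool_rot: [[0.997, -0.078, 0.01], [-0.078, -0.997, -0.006], [0.011, 0.005, -1.0]]
force: [3.4, -6.0, 10.0]
gripper_width: 58.4
10.45 (array([-0.2,  4. , -0.5]), array([ 0.0048, -0.0109, -0.0027]))
```

```bash
python3 -m jog '[0,-4,0,0,0,0, 0,-8,0,0,0,0, 0,-10,0,0,0,0, 0,-10,0,0,0,0]'; python3 -m jog '[0,0,-4,0,0,0, 0,0,-8,0,0,0, 0,0,-12,0,0,0, 0,0,-16,0,0,0, 0,0,-20,0,0,0, 0,0,-24,0,0,0, 0,0,-28,0,0,0, 0,0,-34,0,0,0, 0,0,-42,0,0,0, 0,-5,-60,0,0,0, 0,-10,-90,0,0,0, 0,-20,-130,0,0,0, 0,-20,-150,0,0,0, 0,-20,-150,0,0,0]'
python3 - <<'E'
from h import *
from bench import ctrl
import cv2
s=ctrl.read_state(); print(s["time_s"],delta(s,(42.5,38,42)))
a=eyes.capture("wrist");cv2.imwrite("pics/w7.png",a)
b=eyes.capture("side");cv2.imwrite("pics/s7.png",cv2.resize(b[130:280,240:400],None,fx=4.5,fy=4,interpolation=cv2.INTER_CUBIC))
E
```

```text
time_s: 10.85
ee_pos: [613.6, 56.6, 41.5]
tool_rot: [[0.997, -0.079, 0.011], [-0.079, -0.997, -0.006], [0.011, 0.006, -1.0]]
force: [3.6, -8.0, 9.3]
gripper_width: 59.0
time_s: 12.25
ee_pos: [610.9, 84.1, 192.7]
tool_rot: [[0.997, -0.072, 0.006], [-0.072, -0.997, 0.002], [0.006, -0.003, -1.0]]
force: [-0.3, 0.4, -0.8]
gripper_width: 58.3
12.25 (array([  3.1,  40.7, 150.6]), array([-0.0027, -0.0062,  0.0028]))
```

View pics/s7.png

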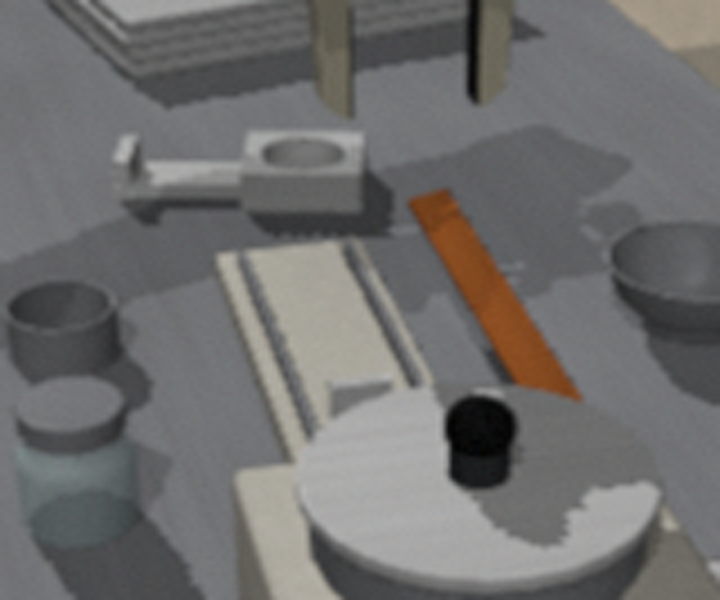

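View pics/w7.png

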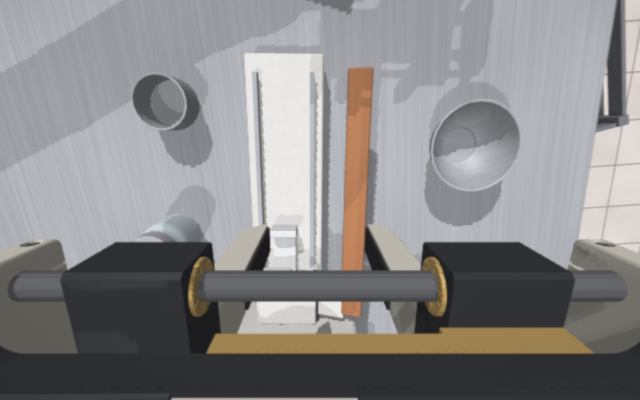

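```bash
python3 -m jog '[0,-40,-20,0,0,0, 0,-80,-40,0,0,0, 0,-120,-60,0,0,0, 0,-160,-60,0,0,0, 0,-200,-60,0,0,0, 0,-220,-60,0,0,0, 0,-220,-60,0,0,0, 0,-220,-60,0,0,0]'
python3 - <<'E'
from h import *
from bench import ctrl
import cv2
s=ctrl.read_state(); print(s["time_s"],s["ee_pos"])
a=eyes.capture("wrist");cv2.imwrite("pics/w8.png",a)
b=eyes.capture("top");cv2.imwrite("pics/t8.png",cv2.resize(b[140:270,255:455],None,fx=4,fy=4,interpolation=cv2.INTER_CUBIC));cv2.imwrite("pics/t8f.png",b)
E
```

```text
time_s: 13.15
ee_pos: [625.2, 300.1, 247.0]
tool_rot: [[0.997, -0.074, -0.003], [-0.074, -0.997, -0.003], [-0.003, 0.004, -1.0]]
force: [0.6, -0.5, 0.3]
gripper_width: 58.5
13.15 [625.24685004 300.08572175 247.02590783]
```

View pics/t8.png

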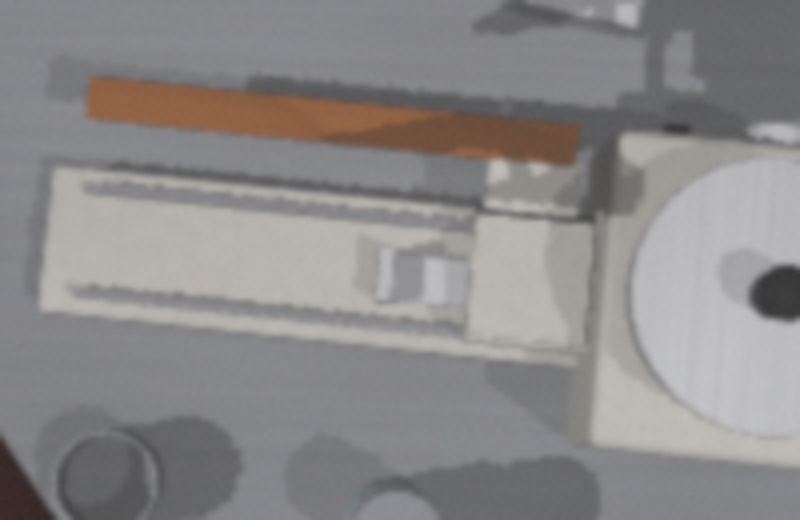

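View pics/t8f.png

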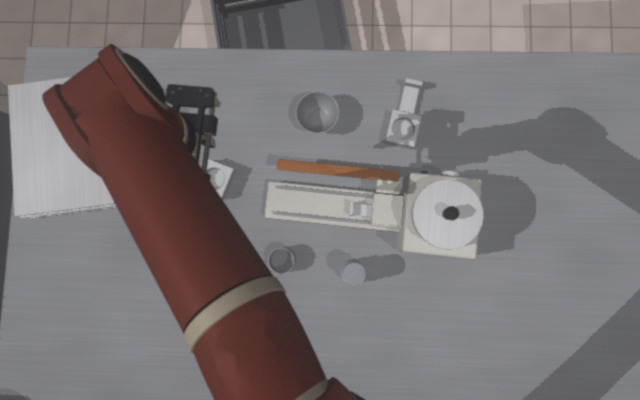

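```bash
python3 - <<'E'
from h import *
q=[575.28,89.04,-1.6405];c,s=np.cos(q[2]),np.sin(q[2])
for x,y in [(196,226),(193,275),(381,250),(376,298)]:
    d=back("top",255+x/4,140+y/4,54)-[q[0],q[1],0]; print(c*d[0]+s*d[1],-s*d[0]+c*d[1])
import cv2
a=cv2.imread("pics/top0.png").astype(int);b=cv2.imread("pics/t8f.png").astype(int)
d=abs(a-b).max(2)>25; d=d[90:300,255:500]; print(np.argwhere(d).min(0)+[90,255],np.argwhere(d).max(0)+[90,255]); cv2.imwrite("pics/d.png",(d*255).astype(np.uint8))
E
```

```text
-51.54362960822322 14.038863434949489
-50.43997916729586 -13.243663898229027
51.61663146388771 10.496334965912016
51.2870814306345 -16.19159731870309
[ 90 255] [299 499]
```

View pics/d.png

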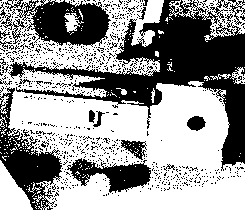

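```bash
python3 - <<'E'
from bench import job_done, ctrl
print(ctrl.read_state()["force"]); print(job_done())
E
```

```text
[ 0.04235031 -0.72637882  0.79641046]
the job is handed in; nothing more can be done
None
```

The tartlet press is loaded and the job is handed in. I picked the mould in the channel, whose body measured about 57 × 49 mm against the 56 × 50 mm given.

With the gripper at 58.5 mm, one fingertip pressed the thumb bar down (underside about 42–44 mm, about 10 N) and held it down throughout. The other fingertip pushed the mould's handle until it stopped: further commanded pushes raised the force from 8 to 14 to 21 N without any movement. I then backed off about 11 mm, lifted straight up so the flap sprang shut, and moved the hand well away.

**Last checks**
- **Mould:** the top camera put the push plate's rear face at press x of about 51 mm, where fully home is 50 mm, within the calibration error.
- **Flap and bar:** both show the same outline as before the job, so the flap is shut, with the handle sticking out.
- **Bystanders:** the cutter, jar and bowl are at their original pixel positions.
- **Robot:** it was touching nothing, with the force reading near zero, at about 13 s.

**Checks that failed or disagreed**
- A pixel-difference check on the top view was useless because the brightness had changed.
- Early wrist and top camera estimates differed by 2–3 mm. Part of this was my pairing a wrist picture with a later pose reading while the arm was still settling. I corrected for it before pressing.
- I did not measure the flap angle directly. I inferred it from the finger height and from the body passing without jamming.

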